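Hold the T-shaped cover over the valve housing, holes lined up

ROBOT

A 6-joint arm with a two-finger parallel gripper is mounted at the origin on a cart in front of the work surface, level with it; the furniture and walls round the work are solid. World frame = base frame: x ahead of the robot, y to its left, z up, the work surface at z = 0. Lengths are in mm, angles in rad, forces in N, time in s.
With the tool pointing down it reaches from about 400 to 925 mm from the base axis. Payload 12.5 kg.
Tool frame: the origin (TCP) lies on the centre line of the jaws, within the pads' length; the fingertips stand 19 mm ahead of it and the grasp point (between the pads) is the TCP; y points along the fingers, x is the direction in which the jaws open and shut, and the axes are right-handed (so a half turn about y gives the same grasp; the last joint's range is limited). The gripper opens to 95 mm and grips with 3 to 60 N. Pads are 20 mm wide; open, the fingers measure 119 mm over their backs; the gripper's body (75 mm by 180 mm) begins 59 mm behind the grasp point.
Start: joints at [1.016, 0.491, 1.559, -0, 1.092, -0.106], TCP at [271.164, 563.13, 233.661] pointing down, gripper open.
Joint ranges: [-3.1, 3.1], [-0.84, 2.19], [0.05, 2.79], [-1.13, 4.28], [0.06, 2.93], [-2.69, 2.69]. Speed limits (rad/s): [2.22, 2.22, 2.79, 3.14, 3.14, 3.14].

INTERFACE

Orientations are given as [roll, pitch, yaw] about the fixed x, y, z axes, in that order (R = Rz(yaw) Ry(pitch) Rx(roll)).
In Python, from cell import env gives the robot as it stands. The module is installed in compiled form; this text tells all that it offers.
- The arm moves only by the tool move_arm, never from a script. Its argument "rows" is a list of rows, each an object of numbers: "tx", "ty", "tz": the shift along the tool's x, y, z in cm; "rx", "ry", "rz": the turn, a rotation vector about the tool's x, y, z in rad; "grip": the opening in per cent of the stroke, from 0 (shut) to 100 (fully open). In form: [{"tx": .., "ty": .., "tz": .., "rx": .., "ry": .., "rz": .., "grip": ..}, ...]. A call has 1 to 10 rows; each row shifts and turns the commanded pose from where the row before left it, along the tool's axes as they then stand; what a row does not reach is not made up. A row lasts 1/12 s, in which the tool goes at most 41.7 mm and 7.16 degrees, less where a joint would pass 70% of its speed; a pose out of reach is approached as far as the arm can. A call is refused whole if a number of a shift passes 4.17 or a number of a turn 0.125, either way. A call with a gripper value outside its range is refused whole. The fingers move at their own pace and stop on an object; the grip force is fixed at half the most. Time passes only in rows, so rows that do not move let the fingers close. It gives the time, the measured TCP pose, the force and the opening at its end, in the units of the state.
- env.state(): the state, without advancing time (a new reading comes with each control period).
- env.read_camera(name): name is "side" or "top" or "wrist"; returns (picture, depth): 400x640x3 uint8, blue, green, red; 400x640 float32, mm along the optical axis (not along the pixel's ray), 0 where there is no reading.
- env.calibration(name): a dict with "vertical_fov" (degrees; the focal length in pixels is half the picture's height over the tangent of half this angle, whatever the lens; pixels are square), "cx", "cy" (the principal point, pixels), "dist" ([k1, k2, p1, p2, k3] as OpenCV has them; the pictures are not rectified), "eye" and "rotation" of the camera in the world. Camera axes: x right, y up, looking along -z (the intrinsics and any distortion apply to the point x, -y, -z); pixel columns grow to the right and rows downward; lengths in mm; the calibration is good to about 2 mm. A picture is of the moment at which its call begins: read the wrist's pose just before it. calibration takes no time and is no camera call; for the wrist camera it gives the pose at the moment of the call.
- env.job_done(): hands the job in, once; it reports no verdict.
The state is a dict: "t": time; "joints": joint angles; "qvel": joint speeds; "tau": joint torques, N m; "eef_pos": TCP position; "tcp_rot": TCP orientation; "ft_force": force on the tool from outside, world axes, zero at the start; "moment": the same for the moment, N m; "opening": opening from 0.0 (shut) to 1.0 (fully open).
Only numpy, scipy, OpenCV 4.12 (cv2) and the standard library are available. Lean on these libraries where they do the work, as an engineer would, in place of code of your own. Each camera call takes 0.05 s, during which the arm holds its last target.

TASK

Pick up the T-shaped three-hole cover by its black block and hold it level over the open valve housing of the same outline, about 10 mm above the top face, with all three holes lined up over the three threaded holes, so that a colleague can start the screws. Finish while still holding it there steadily, and do not let the cover touch the housing at any time. Leave the rectangular four-hole cover and the other loose things where they are.

Things in the scene. Friction and masses are not known exactly. Their poses are not given: they have to be found in the camera images.
- tee_grip (a point): Grip point of the T-shaped cover (loose, about 0.25 kg, flat on the bench): aluminium plate 8 mm thick, wide part 60 x 64 mm (x, y), tongue 32 x 30 mm on its -x side. Amid the wide part stands a black block 34 mm (x) by 24 mm (y), 8 to 50 mm above the plate's underside. The point is on the block's upright axis, 34 mm above the underside. The tongue points to -x; z up.
- hole_nose (a point): Centre of the 10 mm through hole in the tongue of the T-shaped cover, on the plate's underside; 46 mm from the block's axis towards -x. Axes as tee_grip.
- hole_left (a point): Centre of the 10 mm through hole in the +x +y corner of the T-shaped cover (20, 22 mm from the block's axis), on the plate's underside. Axes as tee_grip.
- hole_right (a point): Centre of the 10 mm through hole in the +x -y corner of the T-shaped cover (20, -22 mm from the block's axis), on the plate's underside. Axes as tee_grip.
- housing: Valve housing, fixed: dark base plate 116 x 90 x 10 mm, on it an aluminium body of the cover's T outline (60 x 64 mm, tongue 32 x 30 mm on its -x side); its flat top, 50 mm above the bench, has a rectangular cavity and three 8 mm threaded holes. Origin on the bench below the middle of the wide part; the tongue points to -x; z up.
- thread_nose (a point): Mouth of the threaded hole in the housing's tongue, on the top face, 50 mm above the bench; (-46, 0) mm from the housing's origin. Axes as the housing.
- thread_left (a point): Mouth of the threaded hole in the housing's +x +y corner, on the top face; (20, 22) mm from the origin. Axes as the housing.
- thread_right (a point): Mouth of the threaded hole in the housing's +x -y corner, on the top face; (20, -22) mm from the origin. Axes as the housing.
- rect_grip (a point): Bystander: a rectangular cover 84 x 64 x 8 mm with four corner holes and the same black block; not to be used. This point is on the block's middle axis, 34 mm above the plate's underside. The two covers may lie in each other's place.
- end_cap_1: Bystander: machined square end cap, 56 x 56 x 18 mm; origin at the centre of its underside.
- tape_1: Bystander: roll of black tape lying flat, 58 mm across, 19 mm high; origin at the centre of its underside.
- piston_1: Bystander: piston disc, 40 mm across, 14 mm high; origin at the centre of its underside.
Things that resemble listed ones, but are neither listed nor needed, are in the scene too. Leave any red look-alike of the part that bears tee_grip alone.

How it is judged (in metres and radians):
On the way:
1. the T-shaped cover is lifted clear of the bench in the gripper (height (world z) of tee_grip above 0.07 m and contact force between tee_cover and the fingers above 1 N), for 0.2 s.
At the end, for the whole second after the job is handed in: T-shaped cover held still in the fingers, not touching the housing; each of its three holes within 4 mm (horizontally) of its threaded hole and the underside there 3 to 22 mm above the housing's top. Rectangular cover and other loose things within 30 mm of their start (horizontal distance between hole_nose and thread_nose below 0.004 m and z of hole_nose in the frame of housing between 0.053 and 0.072 m and horizontal distance between hole_left and thread_left below 0.004 m and z of hole_left in the frame of housing between 0.053 and 0.072 m and horizontal distance between hole_right and thread_right below 0.004 m and z of hole_right in the frame of housing between 0.053 and 0.072 m and contact force between tee_cover and the fingers above 1 N and contact force between tee_cover and housing below 0.05 N and linear speed of tee_cover below 0.02 m/s and distance of each of rect_grip, end_cap_1, tape_1, piston_1 from where it was at the start of the episode below 0.03 m); the arm keeps its last pose, push and grip.
It fails at once if the cover touches the housing (contact force between tee_cover and housing above 0.5 N).
It fails at once if the rectangular cover or another bystander is moved by more than 30 mm (distance of any of rect_grip, end_cap_1, tape_1, piston_1 from where it was at the start of the episode above 0.03 m).
It also fails if it takes over 35 s, if anything falls off the work surface, if the arm or the gripper's body presses on something with over 40 N, if the wrist force passes 120 N, or if a joint passes its speed limit or range.

## Working session

There is one attempt and no reset: what is moved stays moved. The work goes in short steps, Python scripts to look and compute and a tool call to move; the robot and the scene stay as the last step left them, time stands still between calls to the robot, and variables do not carry over. Pictures are saved under pics/ and viewed, and the job is handed in when it is done.

Besides the shell and the picture viewer there is one more tool, called after "Request:" in YAML: its name, and indented under it one key for each argument. move_arm: Moves the arm, as the interface text tells. Its arguments: {"type":"object","properties":{"rows":{"type":"array"}},"required":["rows"]}

```bash
mkdir -p pics
cat > h.py <<'E'
import numpy as np, cv2
from cell import env
def cam(name):
    c=env.calibration(name); im,d=env.read_camera(name); return c,im,d
def K(c,im_h=400):
    f=im_h/2/np.tan(np.radians(c["vertical_fov"])/2)
    return np.array([[f,0,c["cx"]],[0,f,c["cy"]],[0,0,1]])
def rays(c,px):
    px=np.array(px,float).reshape(-1,1,2)
    u=cv2.undistortPoints(px,K(c),np.array(c["dist"],float)).reshape(-1,2)
    d=np.c_[u[:,0],-u[:,1],-np.ones(len(u))]
    return np.array(c["eye"],float), d@np.array(c["rotation"],float).T
def onplane(c,px,z):
    e,d=rays(c,px); t=(z-e[2])/d[:,2]; return e+d*t[:,None]
def proj(c,P):
    P=np.atleast_2d(np.array(P,float)); q=(P-np.array(c["eye"]))@np.array(c["rotation"]); q=q*[1,-1,-1]
    return cv2.projectPoints(q,np.zeros(3),np.zeros(3),K(c),np.array(c["dist"],float))[0].reshape(-1,2)
def bydepth(c,px,d):
    e,r=rays(c,px); return e+r*np.array(d).reshape(-1,1)
E
python3 - <<'E'
from h import *
print(env.state())
for n in ["top","side","wrist"]:
    c,im,d=cam(n); print(n,c); cv2.imwrite(f"pics/{n}0.png",im); np.savez(f"{n}0.npz",im=im,d=d)
E
```

```text
{'t': 0.0, 'joints': array([ 1.01636157e+00,  4.91543886e-01,  1.55944702e+00,  2.82818205e-06,
        1.09165943e+00, -1.05609992e-01]), 'qvel': array([ 0.00134791,  0.00021429,  0.00026649,  0.00029463, -0.00041091,
        0.00016325]), 'tau': array([-3.89075558e-04, -6.12653446e+01, -2.58172649e+01,  6.91817561e-02,
        4.83672868e-02, -1.88131025e-04]), 'eef_pos': array([271.06416869, 562.92464169, 233.07230144]), 'tcp_rot': array([-1.57068234e+00,  1.05152377e-03,  1.12197032e+00]), 'ft_force': array([ 0.23913944, -0.30726959, -0.17889897]), 'moment': array([-0.01593833,  0.02556312, -0.0067924 ]), 'opening': 0.999141544633141}
top {'vertical_fov': 45.68999187960035, 'cx': 321.2210184420577, 'cy': 199.71399290641205, 'dist': array([-0.07260724,  0.        ,  0.        ,  0.        ,  0.        ]), 'eye': array([ 339.347071  , -160.01350327, 1157.46524899]), 'rotation': array([ 0.15957075,  0.00585463, -1.58337465])}
side {'vertical_fov': 56.65420235711414, 'cx': 324.87786509800077, 'cy': 197.58658797681701, 'dist': array([-0.0421157,  0.       ,  0.       ,  0.       ,  0.       ]), 'eye': array([424.08474689, 525.28207095, 587.33979503]), 'rotation': array([ 0.90605857,  0.00842211, -3.00493615])}
wrist {'vertical_fov': 60.75822336086413, 'cx': 315.74269837175194, 'cy': 201.56200943229283, 'dist': array([0.01591596, 0.        , 0.        , 0.        , 0.        ]), 'eye': array([205.86168628, 593.85794837, 384.19332247]), 'rotation': array([-2.57178790e-01,  9.16599331e-04,  1.12098223e+00])}
```

Add to h.py:
```python
from scipy.spatial.transform import Rotation as Rn
_K=env.calibration
def cal(n):
    c=dict(_K(n)); c["rotation"]=Rn.from_euler("xyz",c["rotation"]).as_matrix(); return c
def cam(name):
    c=cal(name); im,d=env.read_camera(name); return c,im,d
```

```text
(no output)
```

View pics/top0.png

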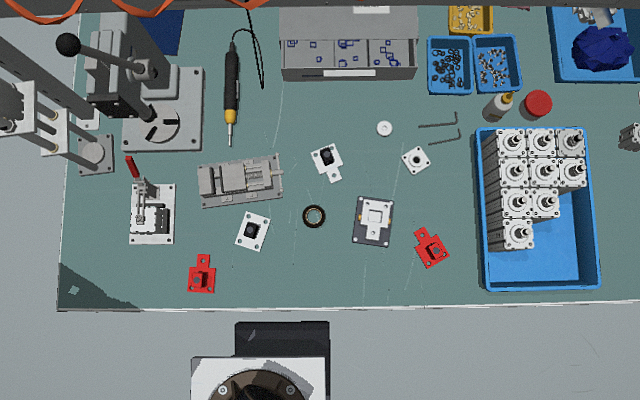

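View pics/side0.png

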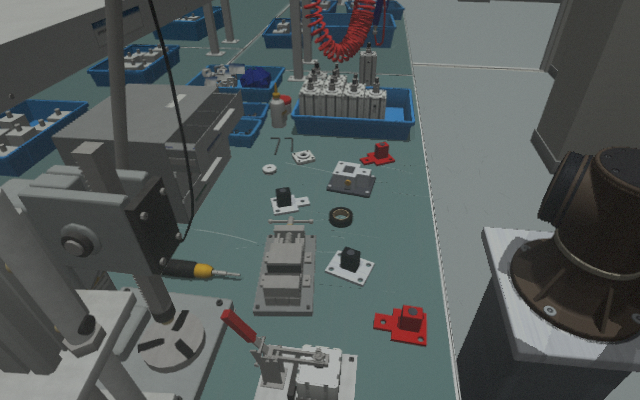

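View pics/wrist0.png

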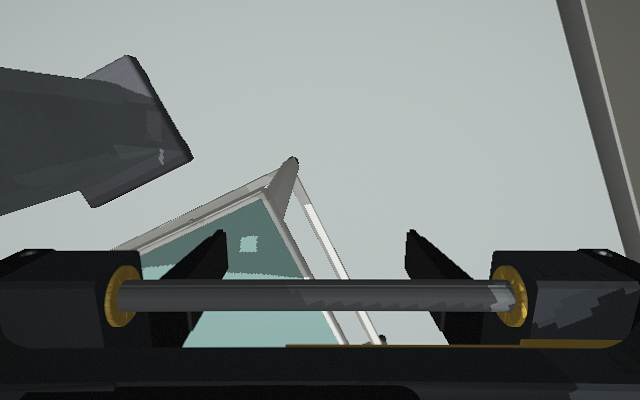

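Run:
```python
from h import *
im=np.load("top0.npz")["im"]
a=im[135:195,290:370]; b=im[185:255,340:410]
cv2.imwrite("pics/cropA.png",np.hstack([cv2.resize(a,(480,360),interpolation=cv2.INTER_CUBIC)[:, :400],cv2.resize(b,(360,360),interpolation=cv2.INTER_CUBIC)]))
c=cal("top")
for p,z in [((327,158),50),((334,177),8),((252,231),50),((376,214),50),((314,215),19),((415,159),18),((384,128),14)]:
    print(p,onplane(c,[p],z))
```

```text
(327, 158) [[ 618.77243544 -170.90312801   50.        ]]
(334, 177) [[ 580.84589046 -187.90913967    8.        ]]
(252, 231) [[445.56151423   7.43160805  50.        ]]
(376, 214) [[ 481.87530535 -284.1902622    50.        ]]
(314, 215) [[ 485.46168112 -137.73133691   19.        ]]
(415, 159) [[ 621.55034824 -388.61482132   18.        ]]
(384, 128) [[ 703.33447118 -315.23621714   14.        ]]
```

View pics/cropA.png

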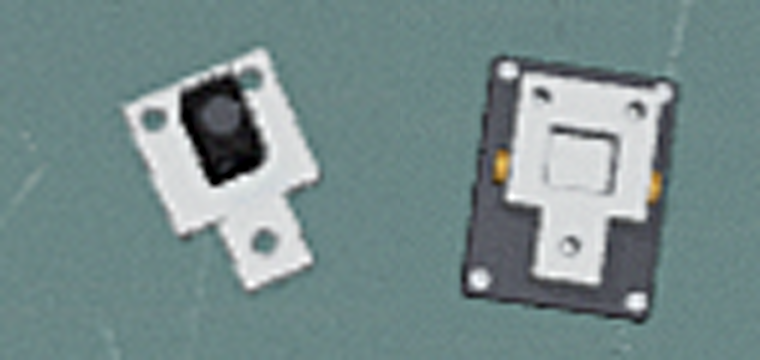

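```bash
cat >> h.py <<'E'
CV=np.array([[-46,0],[20,22],[20,-22]],float)
def fit(P):  # P: 3x2 world nose,left,right -> origin, yaw, residual
    P=np.array(P)[:,:2]; a=CV-CV.mean(0); b=P-P.mean(0)
    th=np.arctan2((a[:,0]*b[:,1]-a[:,1]*b[:,0]).sum(),(a*b).sum())
    R=np.array([[np.cos(th),-np.sin(th)],[np.sin(th),np.cos(th)]])
    o=P.mean(0)-R@CV.mean(0); return o,th,np.linalg.norm(CV@R.T+o-P,axis=1)
E
python3 - <<'E'
from h import *
c=cal("top")
print(fit(onplane(c,[(334.2,175),(315.5,154.8),(331.8,147.8)],6)))
print(fit(onplane(c,[(372.9,232.8),(367.4,203.5),(386.1,206.2)],50)))
print(env.state()["tcp_rot"])
d=np.load("top0.npz")["d"]
for p in [(321,167),(376,222),(328,152),(340,165)]: print(bydepth(c,[p],[d[p[1],p[0]]]))
for n in("wrist",):
    w=cal(n); s=env.state(); R=Rn.from_euler("xyz",s["tcp_rot"]).as_matrix()
    print((w["eye"]-s["eef_pos"])@R, R.T@w["rotation"]); print(R)
E
```

```text
(array([ 628.77133187, -170.90269906]), np.float64(0.3960011675871405), array([0.10771815, 0.2808256 , 0.35594889]))
(array([ 483.60342454, -283.2775941 ]), np.float64(-0.16395720013837775), array([0.57033814, 0.28477255, 0.5026126 ]))
[-1.57074070e+00  7.73307130e-04  1.12203721e+00]
[[ 606.00936946 -156.10574095   10.61576286]]
[[ 462.93357156 -283.59209036   50.22673182]]
[[ 633.32648091 -173.51262434   50.91837682]]
[[ 611.51864801 -203.39484862    6.05050104]]
[  -0.59629124 -151.07180566   72.16298748] [[ 9.99999442e-01  1.02697071e-03  2.45845302e-04]
 [-2.35292368e-05  2.54422572e-01 -9.67093147e-01]
 [-1.05572493e-03  9.67092602e-01  2.54422454e-01]]
[[ 4.33847721e-01 -3.85618353e-04 -9.00986130e-01]
 [ 9.00985881e-01 -6.72604521e-04  4.33847889e-01]
 [-7.73307053e-04 -9.99999699e-01  5.56287527e-05]]
```

Candidates in the top view: white T-cover (327,158), rectangular four-hole cover (252,231), and red look-alikes (202,275) and (430,248). I choose the white T at (327,158). The crop shows the tongue, three holes and black block, and the fit residuals are under 0.4 mm. The housing is at (376,214). Moving over the cover.

Request:
move_arm:
  rows:
    - {"tx": -2.53,"tz": -3.2,"ty": 0.16,"grip": 100}
    - {"tx": -2.53,"tz": -3.2,"ty": 0.16,"grip": 100}
    - {"tx": -2.53,"tz": -3.2,"ty": 0.16,"grip": 100}
    - {"tx": -2.53,"tz": -3.2,"ty": 0.16,"grip": 100}
    - {"tx": -2.53,"tz": -3.2,"ty": 0.16,"grip": 100}
    - {"tx": -2.53,"tz": -3.2,"ty": 0.16,"grip": 100}
    - {"tx": -2.53,"tz": -3.2,"ty": 0.16,"grip": 100}
    - {"tx": -2.53,"tz": -3.2,"ty": 0.16,"grip": 100}
    - {"tx": -2.53,"tz": -3.2,"ty": 0.16,"grip": 100}
    - {"tx": -2.53,"tz": -3.2,"ty": 0.16,"grip": 100}

```text
validation failed for argument at $.ro...
```

Request:
move_arm:
  rows:
    - {"tx": -2.53,"tz": -3.2,"ty": 0.16,"grip": 100}
    - {"tx": -2.53,"tz": -3.2,"ty": 0.16,"grip": 100}
    - {"tx": -2.53,"tz": -3.2,"ty": 0.16,"grip": 100}
    - {"tx": -2.53,"tz": -3.2,"ty": 0.16,"grip": 100}
    - {"tx": -2.53,"tz": -3.2,"ty": 0.16,"grip": 100}
    - {"tx": -2.53,"tz": -3.2,"ty": 0.16,"grip": 100}
    - {"tx": -2.53,"tz": -3.2,"ty": 0.16,"grip": 100}
    - {"tx": -2.53,"tz": -3.2,"ty": 0.16,"grip": 100}
    - {"tx": -2.53,"tz": -3.2,"ty": 0.16,"grip": 100}
    - {"tx": -2.53,"tz": -3.2,"ty": 0.16,"grip": 100}

```text
validation failed for argument at $.ro...
```

Request:
move_arm:
  rows:
    - {"ry": 0.12}
    - {"ry": 0.12}
    - {"ry": 0.12}
    - {"ry": 0.12}
    - {"ry": 0.12}
    - {"ry": 0.12}
    - {"ry": 0.12}
    - {"ry": 0.12}
    - {"ry": 0.12}
    - {"ry": 0.12}

```text
validation failed for argument at $.ro...
```

Request:
move_arm:
  rows:
    - {"ry": 0.12}
    - {"ry": 0.12}
    - {"ry": 0.12}
    - {"ry": 0.12}
    - {"ry": 0.12}
    - {"ry": 0.12}
    - {"ry": 0.12}
    - {"ry": 0.12}
    - {"ry": 0.12}
    - {"ry": 0.017}

```text
validation failed for argument at $.ro...
```

Request:
move_arm:
  rows:
    - {"tx": -2.53,"ty": 0.16,"tz": -3.2,"rx": 0,"ry": 0,"rz": 0,"grip": 100}
    - {"tx": -2.53,"ty": 0.16,"tz": -3.2,"rx": 0,"ry": 0,"rz": 0,"grip": 100}

```text
t: 0.32
eef_pos: [306.3, 489.7, 229.7]
tcp_rot: [-1.571, 0.0, 1.125]
ft_force: [1.0, -0.7, 0.8]
opening: 0.997
```

Request:
move_arm:
  rows:
    - {"tx": -2.53,"ty": 0.16,"tz": -3.2,"rx": 0,"ry": 0,"rz": 0,"grip": 100}
    - {"tx": -2.53,"ty": 0.16,"tz": -3.2,"rx": 0,"ry": 0,"rz": 0,"grip": 100}
    - {"tx": -2.53,"ty": 0.16,"tz": -3.2,"rx": 0,"ry": 0,"rz": 0,"grip": 100}
    - {"tx": -2.53,"ty": 0.16,"tz": -3.2,"rx": 0,"ry": 0,"rz": 0,"grip": 100}
    - {"tx": -2.53,"ty": 0.16,"tz": -3.2,"rx": 0,"ry": 0,"rz": 0,"grip": 100}
    - {"tx": -2.53,"ty": 0.16,"tz": -3.2,"rx": 0,"ry": 0,"rz": 0,"grip": 100}
    - {"tx": -2.53,"ty": 0.16,"tz": -3.2,"rx": 0,"ry": 0,"rz": 0,"grip": 100}
    - {"tx": -2.53,"ty": 0.16,"tz": -3.2,"rx": 0,"ry": 0,"rz": 0,"grip": 100}
    - {"tx": -2.53,"ty": 0.16,"tz": -3.2,"rx": 0,"ry": 0,"rz": 0,"grip": 100}
    - {"tx": -2.53,"ty": 0.16,"tz": -3.2,"rx": 0,"ry": 0,"rz": 0,"grip": 100}

```text
t: 1.15
eef_pos: [485.9, 121.0, 214.4]
tcp_rot: [-1.571, -0.0, 1.122]
ft_force: [1.9, 0.2, 0.4]
opening: 1.0
```

Request:
move_arm:
  rows:
    - {"tx": -2.53,"ty": 0.16,"tz": -3.2,"rx": 0,"ry": 0,"rz": 0,"grip": 100}
    - {"tx": -2.53,"ty": 0.16,"tz": -3.2,"rx": 0,"ry": 0,"rz": 0,"grip": 100}
    - {"tx": -2.53,"ty": 0.16,"tz": -3.2,"rx": 0,"ry": 0,"rz": 0,"grip": 100}
    - {"tx": -2.53,"ty": 0.16,"tz": -3.2,"rx": 0,"ry": 0,"rz": 0,"grip": 100}
    - {"tx": -2.53,"ty": 0.16,"tz": -3.2,"rx": 0,"ry": 0,"rz": 0,"grip": 100}
    - {"tx": -2.53,"ty": 0.16,"tz": -3.2,"rx": 0,"ry": 0,"rz": 0,"grip": 100}
    - {"tx": -2.53,"ty": 0.16,"tz": -3.2,"rx": 0,"ry": 0,"rz": 0,"grip": 100}
    - {"tx": -2.53,"ty": 0.16,"tz": -3.2,"rx": 0,"ry": 0,"rz": 0,"grip": 100}

```text
t: 1.82
eef_pos: [628.7, -172.5, 201.3]
tcp_rot: [-1.57, -0.0, 1.122]
ft_force: [1.3, 0.6, -0.1]
opening: 0.996
```

Request:
move_arm:
  rows:
    - {"tx": 0,"ty": 0,"tz": 0,"rx": 0,"ry": 0.12,"rz": 0,"grip": 100}
    - {"tx": 0,"ty": 0,"tz": 0,"rx": 0,"ry": 0.12,"rz": 0,"grip": 100}
    - {"tx": 0,"ty": 0,"tz": 0,"rx": 0,"ry": 0.12,"rz": 0,"grip": 100}
    - {"tx": 0,"ty": 0,"tz": 0,"rx": 0,"ry": 0.12,"rz": 0,"grip": 100}
    - {"tx": 0,"ty": 0,"tz": 0,"rx": 0,"ry": 0.12,"rz": 0,"grip": 100}
    - {"tx": 0,"ty": 0,"tz": 0,"rx": 0,"ry": 0.12,"rz": 0,"grip": 100}
    - {"tx": 0,"ty": 0,"tz": 0,"rx": 0,"ry": 0.12,"rz": 0,"grip": 100}
    - {"tx": 0,"ty": 0,"tz": 0,"rx": 0,"ry": 0.12,"rz": 0,"grip": 100}
    - {"tx": 0,"ty": 0,"tz": 0,"rx": 0,"ry": 0.12,"rz": 0,"grip": 100}
    - {"tx": 0,"ty": 0,"tz": 0,"rx": 0,"ry": 0.12,"rz": 0,"grip": 100}

```text
t: 2.65
eef_pos: [628.1, -170.4, 201.3]
tcp_rot: [-1.571, 0.001, -0.084]
ft_force: [0.4, -0.2, 0.1]
opening: 0.999
```

Request:
move_arm:
  rows:
    - {"tx": 0,"ty": 0,"tz": 0,"rx": 0,"ry": 0.12,"rz": 0,"grip": 100}
    - {"tx": 0,"ty": 0,"tz": 0,"rx": 0,"ry": 0.12,"rz": 0,"grip": 100}
    - {"tx": 0,"ty": 0,"tz": 0,"rx": 0,"ry": 0.12,"rz": 0,"grip": 100}
    - {"tx": 0,"ty": 0,"tz": 0,"rx": 0,"ry": 0.12,"rz": 0,"grip": 100}
    - {"tx": 0,"ty": 0,"tz": 0,"rx": 0,"ry": 0.12,"rz": 0,"grip": 100}
    - {"tx": 0,"ty": 0,"tz": 0,"rx": 0,"ry": 0.12,"rz": 0,"grip": 100}
    - {"tx": 0,"ty": 0,"tz": 0,"rx": 0,"ry": 0.12,"rz": 0,"grip": 100}
    - {"tx": 0,"ty": 0,"tz": 0,"rx": 0,"ry": 0.12,"rz": 0,"grip": 100}
    - {"tx": 0,"ty": 0,"tz": 0,"rx": 0,"ry": 0.12,"rz": 0,"grip": 100}
    - {"tx": 0,"ty": 0,"tz": 0,"rx": 0,"ry": 0.017,"rz": 0,"grip": 100}

```text
t: 3.48
eef_pos: [628.2, -170.4, 201.4]
tcp_rot: [-1.571, 0.0, -1.181]
ft_force: [0.1, 0.7, 0.5]
opening: 0.997
```

Run:
```python
from h import *
s=env.state(); print(s["t"],s["eef_pos"],s["tcp_rot"],s["joints"],s["qvel"])
c,im,d=cam("wrist"); cv2.imwrite("pics/w1.png",im); np.savez("w1.npz",im=im,d=d)
import pickle; pickle.dump(c,open("w1.pkl","wb"))
```

```text
3.4833 [ 628.15613634 -170.41776394  201.36595729] [-1.57105914e+00  3.98233856e-04 -1.18062066e+00] [-3.66388292e-01  5.58962600e-01  1.52689026e+00  1.25434720e-04
  1.05620427e+00  8.14170551e-01] [ 0.00042953  0.00162796  0.00033098 -0.00017089  0.00089405  0.01294915]
```

View pics/w1.png

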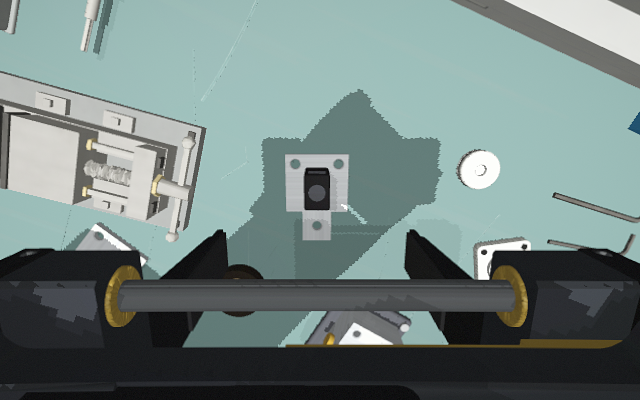

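```bash
cat >> h.py <<'E'
def holes(im,box,thr=None,amin=15,amax=400):
    x0,y0,x1,y1=box; s=6
    g=cv2.cvtColor(im[y0:y1,x0:x1],cv2.COLOR_BGR2GRAY)
    g=cv2.resize(g,None,fx=s,fy=s,interpolation=cv2.INTER_CUBIC)
    if thr is None: thr,_=cv2.threshold(g,0,255,cv2.THRESH_OTSU)
    b=(g<thr).astype(np.uint8)
    cs,_=cv2.findContours(b,cv2.RETR_LIST,cv2.CHAIN_APPROX_NONE); out=[]
    for k in cs:
        a=cv2.contourArea(k)/s/s
        if amin<a<amax and len(k)>5:
            m=cv2.moments(k); (w,h)=cv2.minAreaRect(k)[1]
            out.append([x0+(m["m10"]/m["m00"]+.5)/s-.5,y0+(m["m01"]/m["m00"]+.5)/s-.5,a,max(w,h)/min(w,h)])
    return thr,np.round(out,2)
E
python3 - <<'E'
from h import *; import pickle
im=np.load("w1.npz")["im"]; c=pickle.load(open("w1.pkl","rb"))
for t in(110,130,145): print(holes(im,(280,148,355,245),t))
cv2.imwrite("pics/w1c.png",cv2.resize(im[145:250,275:360],None,fx=5,fy=5,interpolation=cv2.INTER_CUBIC))
E
```

```text
(110, array([[342.77, 228.41, 155.94,   2.87],
       [316.59, 225.14,  47.39,   1.04]]))
(130, array([[316.58, 225.23,  63.42,   1.04],
       [338.12, 163.6 ,  65.93,   1.09],
       [294.78, 163.53,  65.31,   1.05]]))
(145, array([[316.64, 225.3 ,  75.21,   1.04],
       [338.11, 163.63,  74.96,   1.06],
       [294.8 , 163.55,  74.53,   1.04]]))
```

View pics/w1c.png

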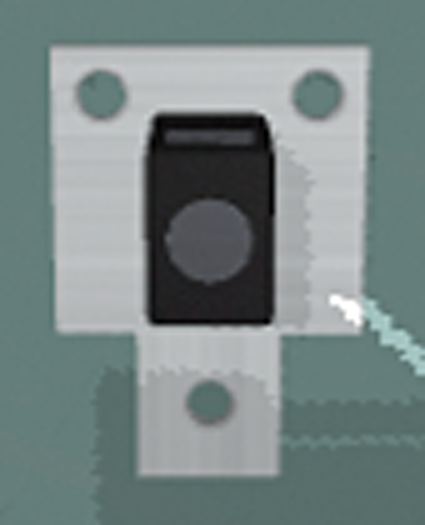

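The close crop confirms the chosen cover: white T, holes at (295,163.5), (338,163.6) and (316.6,225.2), with the black block in the middle.

Run:
```python
from h import *; import pickle
c=pickle.load(open("w1.pkl","rb")); s=env.state()
o,th,r=fit(onplane(c,[(316.62,225.25),(294.8,163.55),(338.11,163.62)],7)); print(o,th,r,s["t"])
R=Rn.from_euler("xyz",s["tcp_rot"]).as_matrix()
print(s["eef_pos"],s["tcp_rot"],"tool delta",R.T@(np.r_[o,34]-s["eef_pos"]),"yaw err",th-np.pi/2-s["tcp_rot"][2])
d=np.load("w1.npz")["d"]; print(bydepth(c,[(304,200),(316,192)],[d[200,304],d[192,316]]))
```

```text
[ 627.66506223 -171.04474191] 0.39121740614220024 [0.08036702 0.11870691 0.04686965] 3.5333
[ 628.16249541 -170.43247262  201.39548984] [-1.57102762e+00  3.51639401e-04 -1.17560355e+00] tool delta [  0.43243498 167.39550435  -0.65608914] yaw err -0.003975367234106075
[[ 616.28964658 -163.20570144   48.12051583]
 [ 628.18657518 -170.27709698   51.32199618]]
```

Run:
```python
from h import *; import pickle
c=pickle.load(open("w1.pkl","rb")); d=np.load("w1.npz")["d"]
vs,us=np.mgrid[60:248:2,0:270:2]; px=np.c_[us.ravel(),vs.ravel()]; z=d[px[:,1],px[:,0]]
P=bydepth(c,px[z>0],z[z>0]); s=env.state(); R=Rn.from_euler("xyz",s["tcp_rot"]).as_matrix()
q=(P-s["eef_pos"])@R
for lo in range(-200,-40,20):
    m=(q[:,0]>lo)&(q[:,0]<lo+20)&(P[:,2]<150)&(abs(q[:,2])<60)
    if m.any(): print(lo,P[m,2].max())
```

```text
-200 72.21643609567019
-180 66.52050066160638
-160 67.45119153738636
-140 66.10333710871544
-120 63.56665740683292
-100 4.120645637906193
-80 3.8098140958045974
-60 3.3926323584400393
```

The vise tops out at about 72 mm, below the gripper body at 93 mm, so it is clear. Descending.

Request:
move_arm:
  rows:
    - {"tx": 0.04,"ty": 3.5,"tz": -0.07,"rx": 0,"ry": 0.004,"rz": 0,"grip": 100}
    - {"tx": 0,"ty": 3.5,"tz": 0,"rx": 0,"ry": 0,"rz": 0,"grip": 100}
    - {"tx": 0,"ty": 3.5,"tz": 0,"rx": 0,"ry": 0,"rz": 0,"grip": 100}
    - {"tx": 0,"ty": 3.0,"tz": 0,"rx": 0,"ry": 0,"rz": 0,"grip": 100}
    - {"tx": 0,"ty": 2.0,"tz": 0,"rx": 0,"ry": 0,"rz": 0,"grip": 100}
    - {"tx": 0,"ty": 1.2,"tz": 0,"rx": 0,"ry": 0,"rz": 0,"grip": 100}
    - {"tx": 0,"ty": 0,"tz": 0,"rx": 0,"ry": 0,"rz": 0,"grip": 100}
    - {"tx": 0,"ty": 0,"tz": 0,"rx": 0,"ry": 0,"rz": 0,"grip": 100}

```text
t: 4.2
eef_pos: [628.0, -171.2, 34.9]
tcp_rot: [-1.571, 0.0, -1.177]
ft_force: [-0.4, -0.2, 0.3]
opening: 1.002
```

Request:
move_arm:
  rows:
    - {"tx": 0,"ty": 0,"tz": 0,"rx": 0,"ry": 0,"rz": 0,"grip": 0}
    - {"tx": 0,"ty": 0,"tz": 0,"rx": 0,"ry": 0,"rz": 0,"grip": 0}
    - {"tx": 0,"ty": 0,"tz": 0,"rx": 0,"ry": 0,"rz": 0,"grip": 0}
    - {"tx": 0,"ty": 0,"tz": 0,"rx": 0,"ry": 0,"rz": 0,"grip": 0}
    - {"tx": 0,"ty": 0,"tz": 0,"rx": 0,"ry": 0,"rz": 0,"grip": 0}
    - {"tx": 0,"ty": 0,"tz": 0,"rx": 0,"ry": 0,"rz": 0,"grip": 0}
    - {"tx": 0,"ty": 0,"tz": 0,"rx": 0,"ry": 0,"rz": 0,"grip": 0}
    - {"tx": 0,"ty": 0,"tz": 0,"rx": 0,"ry": 0,"rz": 0,"grip": 0}
    - {"tx": 0,"ty": 0,"tz": 0,"rx": 0,"ry": 0,"rz": 0,"grip": 0}
    - {"tx": 0,"ty": 0,"tz": 0,"rx": 0,"ry": 0,"rz": 0,"grip": 0}

```text
t: 5.03
eef_pos: [627.7, -171.0, 34.6]
tcp_rot: [-1.571, 0.0, -1.179]
ft_force: [-0.3, 0.5, -0.1]
opening: 0.356
```

Request:
move_arm:
  rows:
    - {"tx": 0,"ty": 0,"tz": 0,"rx": 0,"ry": 0,"rz": 0,"grip": 0}
    - {"tx": 0,"ty": 0,"tz": 0,"rx": 0,"ry": 0,"rz": 0,"grip": 0}
    - {"tx": 0,"ty": 0,"tz": 0,"rx": 0,"ry": 0,"rz": 0,"grip": 0}
    - {"tx": 0,"ty": 0,"tz": 0,"rx": 0,"ry": 0,"rz": 0,"grip": 0}
    - {"tx": 0,"ty": 0,"tz": 0,"rx": 0,"ry": 0,"rz": 0,"grip": 0}
    - {"tx": 0,"ty": 0,"tz": 0,"rx": 0,"ry": 0,"rz": 0,"grip": 0}

```text
t: 5.53
eef_pos: [627.8, -171.1, 34.6]
tcp_rot: [-1.571, 0.0, -1.179]
ft_force: [0.3, -0.3, -0.6]
opening: 0.248
```

Request:
move_arm:
  rows:
    - {"tx": 0,"ty": -0.8,"tz": 0,"rx": 0,"ry": 0,"rz": 0,"grip": 0}
    - {"tx": 0,"ty": -1.7,"tz": 0,"rx": 0,"ry": 0,"rz": 0,"grip": 0}
    - {"tx": 0,"ty": -2.5,"tz": 0,"rx": 0,"ry": 0,"rz": 0,"grip": 0}
    - {"tx": 0,"ty": -2.5,"tz": 0,"rx": 0,"ry": 0,"rz": 0,"grip": 0}
    - {"tx": 0,"ty": -2.5,"tz": 0,"rx": 0,"ry": 0,"rz": 0,"grip": 0}
    - {"tx": 0,"ty": -2.5,"tz": 0,"rx": 0,"ry": 0,"rz": 0,"grip": 0}
    - {"tx": 0,"ty": -2.0,"tz": 0,"rx": 0,"ry": 0,"rz": 0,"grip": 0}
    - {"tx": 0,"ty": -1.0,"tz": 0,"rx": 0,"ry": 0,"rz": 0,"grip": 0}
    - {"tx": 0,"ty": 0,"tz": 0,"rx": 0,"ry": 0,"rz": 0,"grip": 0}

```text
t: 6.28
eef_pos: [628.3, -171.2, 192.1]
tcp_rot: [-1.568, -0.002, -1.179]
ft_force: [0.3, 0.5, -3.0]
opening: 0.251
```

Request:
move_arm:
  rows:
    - {"tx": -0.5,"ty": 0,"tz": -0.9,"rx": 0,"ry": 0,"rz": 0,"grip": 0}
    - {"tx": -1.0,"ty": 0,"tz": -1.8,"rx": 0,"ry": 0,"rz": 0,"grip": 0}
    - {"tx": -1.3,"ty": 0,"tz": -2.36,"rx": 0,"ry": 0,"rz": 0,"grip": 0}
    - {"tx": -1.3,"ty": 0,"tz": -2.36,"rx": 0,"ry": 0,"rz": 0,"grip": 0}
    - {"tx": -1.3,"ty": 0,"tz": -2.36,"rx": 0,"ry": 0,"rz": 0,"grip": 0}
    - {"tx": -1.3,"ty": 0,"tz": -2.36,"rx": 0,"ry": 0,"rz": 0,"grip": 0}
    - {"tx": -0.8,"ty": 0,"tz": -1.4,"rx": 0,"ry": 0,"rz": 0,"grip": 0}
    - {"tx": -0.4,"ty": 0,"tz": -0.8,"rx": 0,"ry": 0,"rz": 0,"grip": 0}

```text
t: 6.95
eef_pos: [462.8, -152.2, 188.7]
tcp_rot: [-1.573, 0.002, -1.179]
ft_force: [0.5, -0.3, -1.6]
opening: 0.249
```

Request:
move_arm:
  rows:
    - {"tx": 0,"ty": 0,"tz": 0,"rx": 0,"ry": 0.05,"rz": 0,"grip": 0}
    - {"tx": 0,"ty": 0,"tz": 0,"rx": 0,"ry": 0.09,"rz": 0,"grip": 0}
    - {"tx": 0,"ty": 0,"tz": 0,"rx": 0,"ry": 0.1,"rz": 0,"grip": 0}
    - {"tx": 0,"ty": 0,"tz": 0,"rx": 0,"ry": 0.1,"rz": 0,"grip": 0}
    - {"tx": 0,"ty": 0,"tz": 0,"rx": 0,"ry": 0.1,"rz": 0,"grip": 0}
    - {"tx": 0,"ty": 0,"tz": 0,"rx": 0,"ry": 0.08,"rz": 0,"grip": 0}
    - {"tx": 0,"ty": 0,"tz": 0,"rx": 0,"ry": 0.036,"rz": 0,"grip": 0}
    - {"tx": 0,"ty": 0,"tz": 0,"rx": 0,"ry": 0,"rz": 0,"grip": 0}
    - {"tx": 0,"ty": 0,"tz": 0,"rx": 0,"ry": 0,"rz": 0,"grip": 0}

```text
t: 7.7
eef_pos: [465.2, -152.8, 189.0]
tcp_rot: [-1.572, 0.0, -1.733]
ft_force: [0.3, -0.4, -1.7]
opening: 0.253
```

Run:
```python
from h import *
s=env.state(); print(s["t"],s["eef_pos"],s["tcp_rot"],s["opening"],s["ft_force"])
c,im,d=cam("wrist"); cv2.imwrite("pics/w2.png",im); np.savez("w2.npz",im=im,d=d)
import pickle; pickle.dump((c,s),open("w2.pkl","wb"))
```

```text
7.7 [ 465.18789567 -152.84437616  189.01718307] [-1.57152366e+00  3.21360855e-04 -1.73349474e+00] 0.2532893944776083 [ 0.27203964 -0.36632384 -1.70669078]
```

View pics/w2.png

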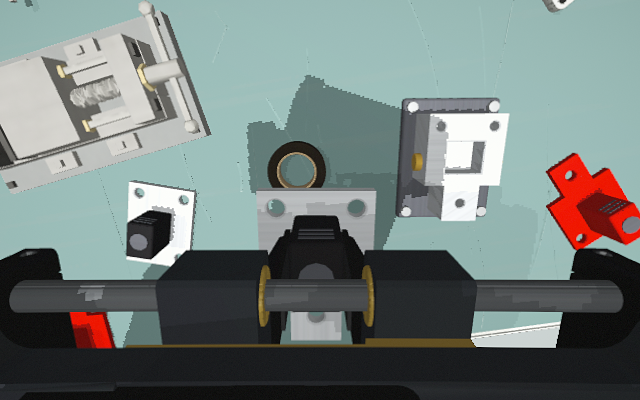

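The picture shows the cover held level, its holes at about (276,208) and (357,208), and the nose hole at about (316,316). The housing is at (465,150), with thread holes at about (441,126), (494,126) and (460,203).

Run:
```python
from h import *
im=np.load("w2.npz")["im"]
for t in(90,120,150): print("H",t,holes(im,(425,110,512,222),t,10,200)[1].tolist())
for t in(130,150,170): print("C",t,holes(im,(256,186,378,240),t,60,500)[1].tolist())
for t in(110,130,150): print("N",t,holes(im,(292,308,342,342),t,15,500)[1].tolist())
cv2.imwrite("pics/w2c.png",np.hstack([cv2.resize(im[100:230,400:520],None,fx=3.5,fy=3.5,interpolation=cv2.INTER_CUBIC)[:400],cv2.resize(im[180:350,250:385],(370,400),interpolation=cv2.INTER_CUBIC)[:400]]))
```

```text
H 90 [[426.19, 189.94, 29.08, 2.23], [456.17, 110.98, 144.19, 19.35]]
H 120 [[459.12, 202.65, 45.19, 1.03], [482.53, 196.23, 168.07, 2.67], [474.13, 166.13, 18.75, 2.14], [479.77, 151.73, 37.44, 1.42], [469.12, 167.04, 167.93, 1.62], [478.43, 142.72, 12.56, 3.11], [440.36, 124.37, 10.35, 1.56], [494.1, 125.55, 48.4, 1.19], [440.78, 126.02, 48.61, 1.14]]
H 150 [[479.37, 215.72, 10.71, 3.43], [459.22, 202.65, 55.46, 1.05], [482.61, 196.26, 192.88, 2.55], [494.13, 125.54, 60.83, 1.22], [440.72, 126.05, 67.22, 1.24]]
C 130 [[276.22, 208.41, 199.17, 1.0], [356.06, 207.82, 234.69, 1.02]]
C 150 [[356.08, 207.94, 267.64, 1.04], [276.06, 208.47, 240.83, 1.01]]
C 170 []
N 110 [[320.27, 317.6, 31.21, 2.31], [316.38, 309.59, 198.74, 11.5]]
N 130 [[317.34, 340.85, 54.07, 13.0], [316.34, 312.43, 349.92, 3.44]]
N 150 [[317.76, 317.88, 483.18, 1.47]]
```

View pics/w2c.png

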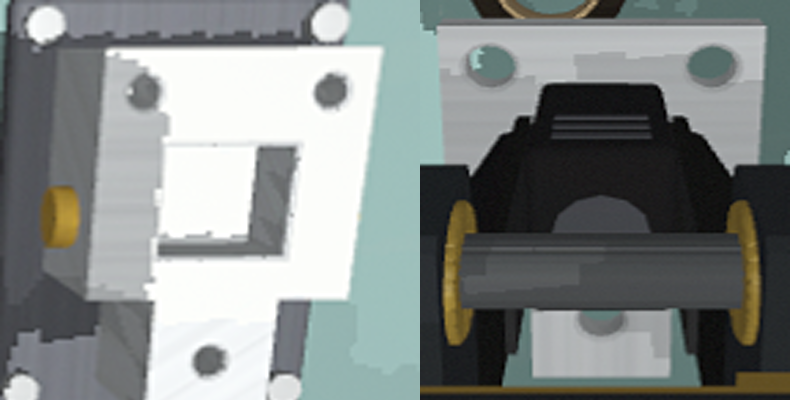

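Run:
```python
from h import *; import pickle
c,s=pickle.load(open("w2.pkl","rb")); d=np.load("w2.npz")["d"]
H=onplane(c,[(459.15,202.65),(440.8,126.0),(494.1,125.55)],50)
o,th,r=fit(H); print("housing",o,th,r)
for p in [(445,160),(459,190)]: print("ztop",bydepth(c,[p],[d[p[1],p[0]]])[0])
for p in [(262,200),(315,195),(370,200)]: print("cover z",bydepth(c,[p],[d[p[1],p[0]]])[0])
zu=s["eef_pos"][2]-34
C=onplane(c,[(276.1,208.4),(356.07,207.9)],zu+6); print(np.linalg.norm(C[0]-C[1]))
v=C[0]-C[1]; ct=np.arctan2(v[1],v[0])-np.pi/2; m=C.mean(0)[:2]
co=m-20*np.array([np.cos(ct),np.sin(ct)]); print("cover origin",co,ct,"tcp",s["eef_pos"],s["tcp_rot"][2]+np.pi/2)
tt=s["tcp_rot"][2]
# target: rotate cover by th-ct about tcp; offset in tool frame
tx=np.array([np.cos(tt),np.sin(tt)]);tz=np.array([-np.sin(tt),np.cos(tt)])
off=co-s["eef_pos"][:2]; print("off in tool",off@tx,off@tz)
print("delta tool",(o-co)@tx,(o-co)@tz,"yaw",th-ct, th-(tt+np.pi/2))
```

```text
housing [ 483.07921177 -283.28106268] -0.15801993941038367 [0.09988784 0.11494786 0.1285334 ]
ztop [ 477.44923877 -266.25860916   50.3326087 ]
ztop [ 449.43553154 -276.2782454    50.78825153]
cover z [ 494.05263771 -128.46744157  161.68470296]
cover z [ 492.35916961 -157.19966678  162.61448564]
cover z [ 484.85987174 -185.87515825  162.75551637]
43.62541019571379
cover origin [ 464.83879849 -153.37318832] -0.15706468521235561 tcp [ 465.18789567 -152.84437616  189.01718307] -0.16269841766421567
off in tool 0.5783758660347367 -0.2588291045063204
delta tool 125.23767186167468 39.042208499064216 yaw -0.0009552541980280549 0.004678478253831997
```

Request:
move_arm:
  rows:
    - {"tx": 1.0,"ty": 0,"tz": 0.3,"rx": 0,"ry": -0.002,"rz": 0,"grip": 0}
    - {"tx": 2.0,"ty": 0,"tz": 0.6,"rx": 0,"ry": 0,"rz": 0,"grip": 0}
    - {"tx": 2.5,"ty": 0,"tz": 0.8,"rx": 0,"ry": 0,"rz": 0,"grip": 0}
    - {"tx": 2.5,"ty": 0,"tz": 0.8,"rx": 0,"ry": 0,"rz": 0,"grip": 0}
    - {"tx": 2.5,"ty": 0,"tz": 0.8,"rx": 0,"ry": 0,"rz": 0,"grip": 0}
    - {"tx": 1.5,"ty": 0,"tz": 0.4,"rx": 0,"ry": 0,"rz": 0,"grip": 0}
    - {"tx": 0.52,"ty": 0,"tz": 0.2,"rx": 0,"ry": 0,"rz": 0,"grip": 0}
    - {"tx": 0,"ty": 0,"tz": 0,"rx": 0,"ry": 0,"rz": 0,"grip": 0}

```text
t: 8.42
eef_pos: [483.2, -283.7, 189.2]
tcp_rot: [-1.571, 0.0, -1.734]
ft_force: [0.1, 0.4, -3.1]
opening: 0.248
```

Request:
move_arm:
  rows:
    - {"tx": 0,"ty": 0.8,"tz": 0,"rx": 0,"ry": 0,"rz": 0,"grip": 0}
    - {"tx": 0,"ty": 1.6,"tz": 0,"rx": 0,"ry": 0,"rz": 0,"grip": 0}
    - {"tx": 0,"ty": 2.0,"tz": 0,"rx": 0,"ry": 0,"rz": 0,"grip": 0}
    - {"tx": 0,"ty": 1.5,"tz": 0,"rx": 0,"ry": 0,"rz": 0,"grip": 0}
    - {"tx": 0,"ty": 1.0,"tz": 0,"rx": 0,"ry": 0,"rz": 0,"grip": 0}
    - {"tx": 0,"ty": 0.5,"tz": 0,"rx": 0,"ry": 0,"rz": 0,"grip": 0}
    - {"tx": 0,"ty": 0,"tz": 0,"rx": 0,"ry": 0,"rz": 0,"grip": 0}
    - {"tx": 0,"ty": 0,"tz": 0,"rx": 0,"ry": 0,"rz": 0,"grip": 0}

```text
t: 9.08
eef_pos: [483.5, -282.4, 115.9]
tcp_rot: [-1.571, 0.0, -1.732]
ft_force: [0.5, 0.0, -1.3]
opening: 0.252
```

Run:
```python
from h import *
import pickle
s=env.state(); print(s["t"],s["eef_pos"],s["tcp_rot"],s["opening"],s["ft_force"])
c,im,d=cam("wrist"); cv2.imwrite("pics/w3.png",im); np.savez("w3.npz",im=im,d=d)
pickle.dump((c,s),open("w3.pkl","wb"))
c,im,d=cam("top"); cv2.imwrite("pics/t3.png",cv2.resize(im[170:270,320:430],None,fx=6,fy=6,interpolation=cv2.INTER_CUBIC))
```

```text
9.0833 [ 483.50399143 -282.37986348  115.89808287] [-1.57059229e+00  2.33637488e-05 -1.73247225e+00] 0.2517642969822127 [ 0.45480092  0.01120976 -1.33255412]
```

View pics/w3.png

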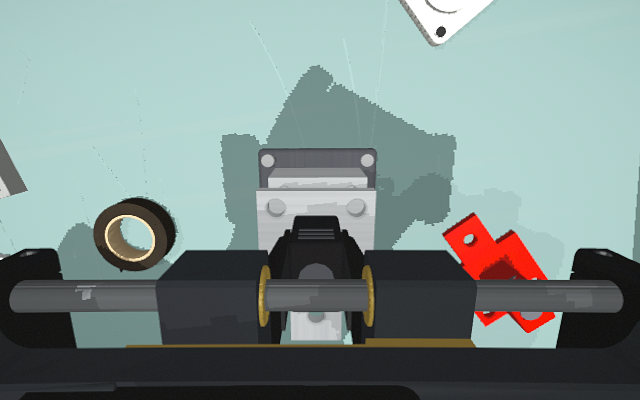

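View pics/t3.png

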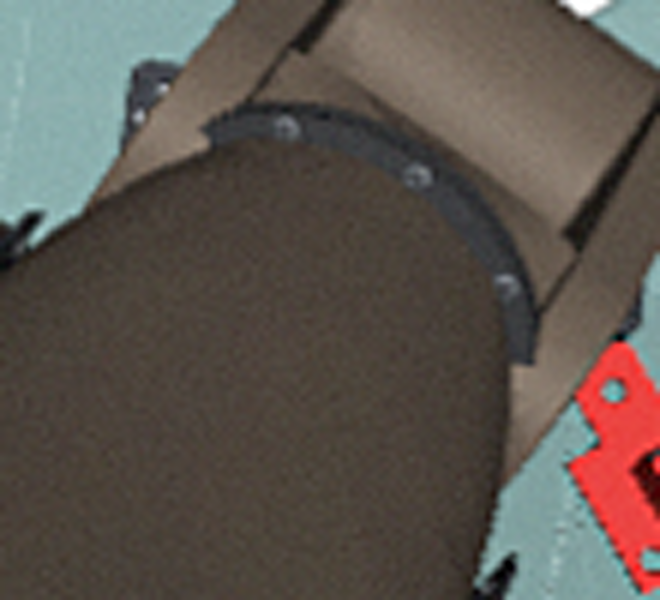

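Aligned to about 0.4 mm by readings; descending the last 20 mm.

Request:
move_arm:
  rows:
    - {"tx": 0.03,"ty": 0.4,"tz": 0,"rx": 0,"ry": 0,"rz": 0,"grip": 0}
    - {"tx": 0,"ty": 0.6,"tz": 0,"rx": 0,"ry": 0,"rz": 0,"grip": 0}
    - {"tx": 0,"ty": 0.5,"tz": 0,"rx": 0,"ry": 0,"rz": 0,"grip": 0}
    - {"tx": 0,"ty": 0.35,"tz": 0,"rx": 0,"ry": 0,"rz": 0,"grip": 0}
    - {"tx": 0,"ty": 0.15,"tz": 0,"rx": 0,"ry": 0,"rz": 0,"grip": 0}
    - {"tx": 0,"ty": 0,"tz": 0,"rx": 0,"ry": 0,"rz": 0,"grip": 0}
    - {"tx": 0,"ty": 0,"tz": 0,"rx": 0,"ry": 0,"rz": 0,"grip": 0}
    - {"tx": 0,"ty": 0,"tz": 0,"rx": 0,"ry": 0,"rz": 0,"grip": 0}

```text
t: 9.85
eef_pos: [483.3, -283.1, 95.7]
tcp_rot: [-1.571, -0.0, -1.733]
ft_force: [-0.3, 0.2, -2.1]
opening: 0.25
```

Run:
```python
from h import *
import pickle
s=env.state(); print(s["t"],s["eef_pos"],s["tcp_rot"],s["opening"],s["ft_force"],s["qvel"])
c,im,d=cam("wrist"); np.savez("w4.npz",im=im,d=d)
th=-0.158; R=np.array([[np.cos(th),-np.sin(th)],[np.sin(th),np.cos(th)]]); o=np.array([483.08,-283.28])
def hp(p,z): return np.r_[o+R@np.array(p),z]
print("pred body edge px",proj(c,[hp((30,32),50),hp((30,-32),50)]),"cover-if-aligned holes",proj(c,[hp((20,22),66),hp((20,-22),66)]))
for t in(130,150): print("C",t,holes(im,(256,186,378,240),t,60,500)[1].tolist())
zu=s["eef_pos"][2]-34.5
C=onplane(c,[hh[:2] for hh in sorted(holes(im,(256,186,378,240),150,100,500)[1].tolist())][:2],zu+6)
print((C[:,:2]-o)@R)
cv2.imwrite("pics/w4.png",cv2.resize(im[130:350,230:410],(648,594)[0:2] and (486,594),interpolation=cv2.INTER_CUBIC))
c,im,d=cam("side"); P=proj(c,[hp((0,0),60)])[0]; print(P)
x,y=P.astype(int); cv2.imwrite("pics/s4.png",cv2.resize(im[max(0,y-50):y+50,x-65:x+65],None,fx=6,fy=6,interpolation=cv2.INTER_CUBIC))
```

```text
9.85 [ 483.34486209 -283.05286761   95.74906737] [-1.57053386e+00 -4.10322473e-05 -1.73301913e+00] 0.24962624495999633 [-0.31434174  0.21034325 -2.12553427] [-6.20137286e-06 -3.73940057e-03 -1.99981681e-03 -1.26566388e-03
  1.94944323e-03  1.99441405e-04]
pred body edge px [[261.09632608 183.78577697]
 [369.91423822 183.23334249]] cover-if-aligned holes [[275.60077412 207.46708702]
 [355.53757589 207.07005769]]
C 130 [[349.76, 204.99, 211.43, 2.26]]
C 150 [[333.94, 197.56, 432.65, 2.26]]
[[ 25.77396838 -10.00431352]]
[346.52619956 165.05538007]
```

View pics/w4.png

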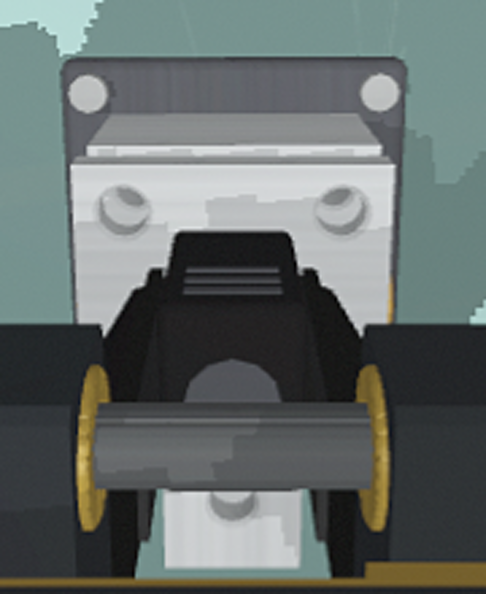

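View pics/s4.png

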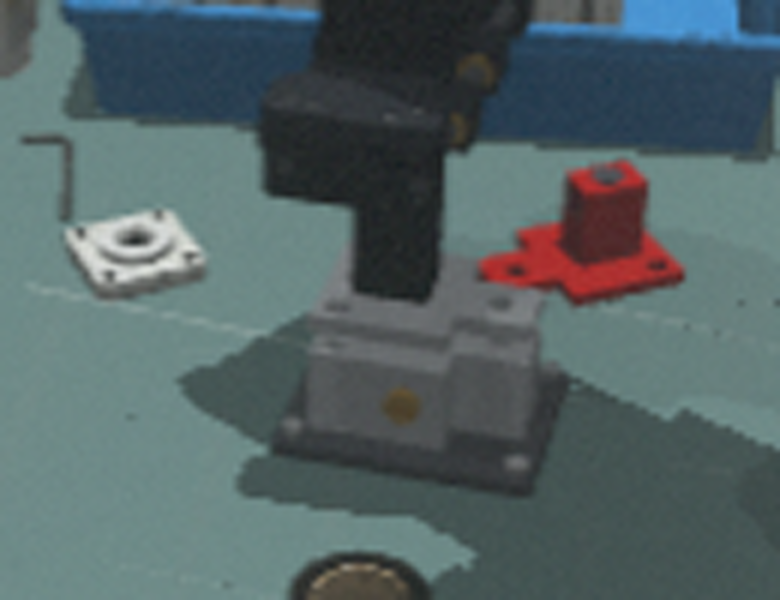

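The wrist view shows the cover holes at (275.6,207.4) and (356.7,207.4); perfect alignment predicts (275.6,207.5) and (355.5,207.1). The housing's back edge is within about 1.5 px of where it should be. The side view shows a level gap of about 10 mm with nothing touching. Handing in.

Run:
```python
from cell import env
print(env.job_done()); s=env.state(); print(s["t"],s["eef_pos"],s["opening"],s["ft_force"])
```

```text
the job is handed in; nothing more can be done
None
the job is handed in; nothing more can be done
```

The white T-shaped cover is held by its black block about 11 mm above the housing's top face, and I handed the job in at about 10 s. `env.job_done()` gives no verdict, so the result below rests on my own last checks.

- **Alignment:** I measured the housing from its three threaded holes (fit residuals about 0.1 mm). In the last wrist picture, the two rear cover holes lay within about 1.2 px (roughly 0.6 mm) of where perfect alignment puts them. The housing's rear edge lay about 1 to 2 px (roughly 1 mm) from its predicted place.
- **Height and contact:** The TCP was at z = 95.7 mm, so the underside was at about 61 mm. The side view shows an even gap. The wrist reading was steady at about 2 N, about the cover's weight.
- **Grip:** The opening held steady at 0.25, about 24 mm, which matches the block's width.
- **Bystanders:** I moved none of them on purpose, and every move was planned clear of them. I did not measure their final positions.

- **Failed check:** My automatic hole finder failed on the last wrist picture because there was too little contrast through the holes. I read those two holes by eye from the enlarged crop.
- **Not checked:** The nose hole was partly hidden by the gripper, and the arm hid the housing from the top camera, so neither gave a check.
- **Disagreement:** The first top-camera estimates differed from the wrist ones by about 1 mm and 0.006 rad. I used the wrist values.

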